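# Load the bench drying oven and hold its door ajar

### The job

Pull the drying oven's drop-down door right down to its stop (its wire rack comes out with it), take the washed flanged bush from the drip tray, set it down upright on the rack and let go of it. Then bring the door back up until it stands 30 degrees open from shut, so that the steam can get out, and finish there still holding the door: its springs would pull it shut, so do not let go at the end. Leave the other parts and tools where they are.

Things in the scene. Friction and masses are not known exactly. Their poses are not given: they have to be found in the camera images.
- oven: Bench drying oven, steel, 310 mm deep (x), 420 wide (y), 268 tall; fixed, on the robot's right. Origin: centre of its underside. Its front looks along its own -x (front face 150 mm from the origin), towards the robot's left. Black panel with three knobs on the 110 mm at its -y side, the door on the rest. The mouth behind the door reaches 205 mm above the bench.
- door_hinge (a point): Middle of the door's hinge line: level, along the oven's y axis, 60 mm above the bench, 158 mm in front of the oven's origin (along its -x) and 47 mm to its +y. At door angle t the grip bar's middle lies 45 cos t + 205 sin t mm in front of this point and 205 cos t - 45 sin t mm above it.
- door_bar (a point): Middle of the door's grip bar: level round bar along the oven's y axis, 14 mm thick, 260 long, on arms 115 mm either side. Door shut: 265 mm above the bench, 53 mm in front of the housing; fully down: 51 mm above the bench, 210 in front of the hinge line. Door edge and housing stay 30 mm or more clear of its centre, so it can be pinched from above at any angle; it can turn between the pads.
- door_leaf: The door: black frame with a glass pane, 300 mm wide, 150 mm tall, 18 mm thick, the grip bar on two arms above its top edge. Origin on the hinge line (same point as door_hinge); it turns with the door: its z axis points up along the door, its -x out of its front.
- oven_door (a joint): Angle of the door in rad: 0 shut, grows as the door comes down, stop at 1.396 (80 degrees). Door about 0.9 kg with closing springs: let go below about 45 degrees it springs shut (about 3 N at the bar when shut, about 1 N at 30 degrees); let go above about 55 degrees it sinks to its stop and stays down.
- oven_rack: Flat wire rack, 250 mm deep, 270 wide, tops of its wires 143 mm above the bench. Side links tie it to the door: it slides out as the door comes down (130 mm when fully down, 47 at 30 degrees) and back in as it goes up. Origin: middle of its front edge, top of the wires, 2 mm behind the oven's front face when shut; axes as the oven's, +x into it. Door down: its front 120 mm are free from above.
- bush: Flanged bush to be dried: turned steel part standing on its flange. Flange 56 mm across, 9 mm thick, on it a plain round hub 32 mm across up to 50 mm height, with a bore; about 0.33 kg (varies). Origin: centre of the flange's underside; z up. It stands on the drip tray beside a plain ring and a stepped spindle, in any of three places.
- tray: Shallow aluminium drip tray, 130 mm (its x) by 240 mm (its y), 18 mm high, floor 4 mm thick, fixed to the bench on the robot's left; origin: centre of its underside. The three parts stand in a row along its y axis, 78 mm apart.
- ring: Plain steel ring, 50 mm across, 20 mm high, on the tray; stays there. Origin: centre of its underside.
- spindle: Stepped steel spindle standing on end on the tray, 30 mm across below and 20 mm above, 70 mm high, no flange; stays there. Origin: centre of its underside.
- setup_block: Dark steel setup block with holes, 75 x 50 x 25 mm, beyond the tray; stays. Origin: centre of its underside.
- deburrer: Deburring tool like a screwdriver, 150 mm long, lying beyond the gap between tray and oven; stays. Origin: below its middle.
Things that resemble listed ones, but are neither listed nor needed, are in the scene too. What is shaped like the bush but black, brown or orange is not meant.

How it is judged:
By the outcome, as a careful person would: the job done as asked, in the order asked, and still so for the second after the job is handed in, while the arm keeps its last pose, push and grip.
It also fails if it takes over 67 s, if anything falls off the work surface, if the arm or the gripper's body presses on something with over 40 N, if the wrist force passes 120 N, or if a joint passes its speed limit or range.

### The arm

A 7-joint arm with a two-finger parallel gripper is mounted at the origin on the work surface. World frame = base frame: x ahead of the robot, y to its left, z up, the work surface at z = 0. Lengths are in m, angles in rad, forces in N, time in s.
With the tool pointing down it reaches from about 0.4 to 0.85 m from the base axis. Payload 10.4 kg.
Tool frame: the origin (TCP) lies at the very end of the fingers, on their centre line; the grasp point (between the pads) lies 19 mm behind it; z points along the fingers, y is the direction in which the jaws open and shut (so a half turn about z gives the same grasp; the last joint's range is limited). The gripper opens to 85 mm and grips with 20 to 120 N. Pads are 22 mm wide; open, the fingers measure 114 mm over their backs; the gripper's body (76 mm by 85 mm) begins 54 mm behind the grasp point. The pads swing forward as they close: fully open they stand 13 mm farther back than shut.
Start: joints at [1.154, 0.332, -0.065, 1.46, 0.022, 1.35, -0.088], TCP at [0.24, -0.577, 0.231] pointing down, gripper open.
Joint ranges: [-2.6, 2.6], [-0.5, 2.12], [-1.47, 1.34], [0.16, 2.42], [-1.27, 4.41], [0.06, 2.06], [-2.6, 2.6]. Speed limits (rad/s): [2.22, 2.22, 2.79, 2.79, 3.14, 3.14, 3.14].

### API

Orientations are given as a unit quaternion [x, y, z, w].
In Python, from workcell import get_obs, camera, camera_info, hand_in gives the robot as it stands.
- The arm moves only by the tool move_arm, never from a script. Its argument "moves" is a list of rows, each a list of 3 entries, a list of its own where there are three numbers: the shift along the tool's x, y, z in units of 25 mm (1.0 is 25 mm), then the turn, a rotation vector about the tool's x, y, z in degrees, then the opening, from 0 (shut) to 1 (fully open). A call has 1 to 5 rows; each row shifts and turns the commanded pose from where the row before left it, along the tool's axes as they then stand; what a row does not reach is not made up. A row lasts 1/8 s, in which the tool goes at most 62.5 mm and 10.7 degrees, less where a joint would pass 70% of its speed; a pose out of reach is approached as far as the arm can. A call is refused whole if a number of a shift passes 1 or a number of a turn 10.7, either way. A call with a gripper value outside its range is refused whole. The fingers move at their own pace and stop on an object; "squeeze" is the grip in N (left out, the last holds). Time passes only in rows, so rows that do not move let the fingers close. It gives the time, the measured TCP pose, the force and the opening at its end, in the units of the state.
- get_obs(): the state, without advancing time (a new reading comes with each control period).
- camera(name): name is "scene" or "top" or "wrist"; returns the picture (384x512x3 uint8, red, green, blue); there is no depth.
- camera_info(name): a dict with "fx", "fy", "cx", "cy" (pixels), "D" ([k1, k2, p1, p2, k3] as OpenCV has them; the pictures are not rectified), "origin" and "rotation" of the camera in the world. Camera axes: x right, y down, z forward; pixel columns grow to the right and rows downward; lengths in m; the calibration is good to about 2 mm. A picture is of the moment at which its call begins: read the wrist's pose just before it. camera_info takes no time and is no camera call; for the wrist camera it gives the pose at the moment of the call.
- hand_in(): hands the job in, once; it reports no verdict.
The state is a dict: "clock": time; "joint_pos": joint angles; "joint_velocities": joint speeds; "tau": joint torques, N m; "position": TCP position; "ee_rot": TCP orientation; "ft_force": force on the tool from outside, world axes, zero at the start; "torque": the same for the moment, N m; "grip_width": opening from 0.0 (shut) to 1.0 (fully open).
Only numpy, scipy, OpenCV 4.12 (cv2) and the standard library are available. Lean on these libraries where they do the work, as an engineer would, in place of code of your own. Each camera call takes 0.05 s, during which the arm holds its last target. There are 200 camera calls.

## Working session

There is one attempt and no reset: what is moved stays moved. The work goes in short steps, Python scripts to look and compute and a tool call to move; the robot and the scene stay as the last step left them, time stands still between calls to the robot, and variables do not carry over. Pictures are saved under pics/ and viewed, about 8 in all and at most 12, crops included, and the job is handed in when it is done.

Besides the shell and the picture viewer there is one more tool, called after "Request:" by a JSON object that holds its "api" and its "payload", one argument or row to a line. move_arm: Moves the arm, as the interface text tells. Its arguments: {"type":"object","properties":{"moves":{"type":"array","items":{"type":"array"}},"squeeze":{"type":"number"}},"required":["moves"]}

```bash
mkdir -p pics
cat > h.py <<'E'
import numpy as np, cv2
from workcell import get_obs, camera, camera_info, hand_in
from scipy.spatial.transform import Rotation as R
def shot(n,f):
    i=camera_info(n); im=camera(n); cv2.imwrite('pics/'+f,im[:,:,::-1]); return im,i
def ray(i,p):
    K=np.array([[i['fx'],0,i['cx']],[0,i['fy'],i['cy']],[0,0,1.]])
    u=cv2.undistortPoints(np.array([[p]],float),K,np.array(i['D'],float))[0,0]
    return np.array(i['origin'],float), np.array(i['rotation'],float).reshape(3,3)@np.array([u[0],u[1],1])
def onz(i,p,z):
    o,d=ray(i,p); return o+d*(z-o[2])/d[2]
def proj(i,P):
    K=np.array([[i['fx'],0,i['cx']],[0,i['fy'],i['cy']],[0,0,1.]])
    Rm=np.array(i['rotation'],float).reshape(3,3)
    pc=(np.atleast_2d(P)-np.array(i['origin']))@Rm
    return cv2.projectPoints(pc,np.zeros(3),np.zeros(3),K,np.array(i['D'],float))[0][:,0]
E
python3 - <<'E'
from h import *
for n in('top','scene'):
    im,i=shot(n,n+'0.png'); print(n,i['origin'],np.round(i['rotation'],2).tolist(),i['fx'])
o=get_obs(); print(o['clock'],o['position'],o['ee_rot'],o['grip_width'],np.round(R.from_quat(o['ee_rot']).as_matrix(),3).tolist())
E
```

```text
top [0.38893965 0.08923702 1.25379351] [0.71, -0.7, 0.04, -0.02] 370.3692988915698
scene [1.2872564  0.32957459 1.26975629] [0.57, 0.75, -0.26, -0.2] 481.81244636846
0.1 [ 0.23966042 -0.57684881  0.23057374] [ 9.80680144e-01  1.95616996e-01 -1.61111653e-04 -6.48655263e-04] 0.997793520674976 [[0.923, 0.384, -0.001], [0.384, -0.923, 0.001], [-0.0, -0.001, -1.0]]
```

View pics/top0.png

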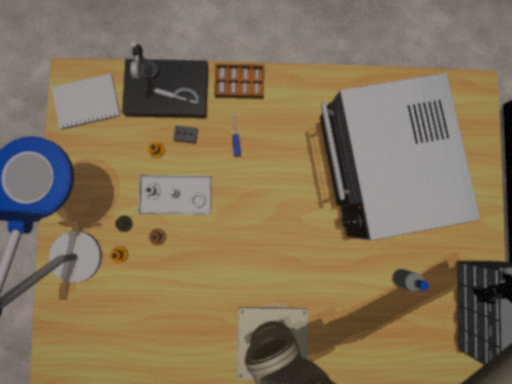

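View pics/scene0.png

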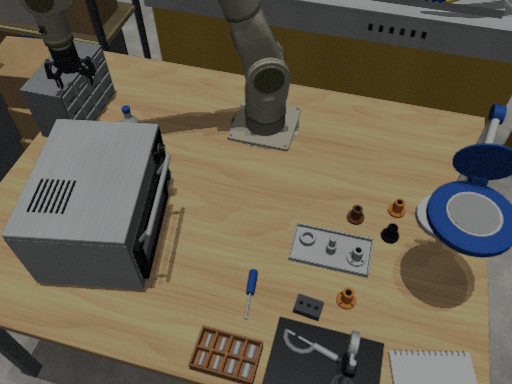

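```bash
python3 - <<'E'
s=open('h.py').read().replace("np.array(i['rotation'],float).reshape(3,3)","R.from_quat(i['rotation']).as_matrix()")
open('h.py','w').write(s)
E
python3 - <<'E'
from h import *
im=cv2.imread('pics/top0.png'); i=camera_info('top')
a=cv2.resize(im[65:245,310:490],(540,540),interpolation=cv2.INTER_CUBIC)
b=cv2.resize(im[165:225,130:220],(540,360),interpolation=cv2.INTER_CUBIC)
c=np.zeros((540+0,800,3),np.uint8); c[:,:540]=a; c[:173,540:]=cv2.resize(b,(260,173)); cv2.imwrite('pics/c1.png',c)
for p in [(340,92),(445,76),(477,217),(370,240)]: print(p,onz(i,p,.268))
for p in [(325,105),(343,198)]: print(p,onz(i,p,.265))
print(onz(i,(152,187),.054),onz(i,(152,188),.01))
s=camera_info('scene');print(onz(s,(357,251),.054))
E
```

```text
(340, 92) [ 0.75606714 -0.15824597  0.268     ]
(445, 76) [ 0.81302256 -0.45653378  0.268     ]
(477, 217) [ 0.41928143 -0.53492772  0.268     ]
(370, 240) [ 0.35230254 -0.23892728  0.268     ]
(325, 105) [ 0.71887386 -0.11726596  0.265     ]
(343, 198) [ 0.46324777 -0.16685065  0.265     ]
[0.5009443  0.40139062 0.054     ] [0.50167124 0.41268603 0.01      ]
[0.4991342  0.41034309 0.054     ]
```

View pics/c1.png

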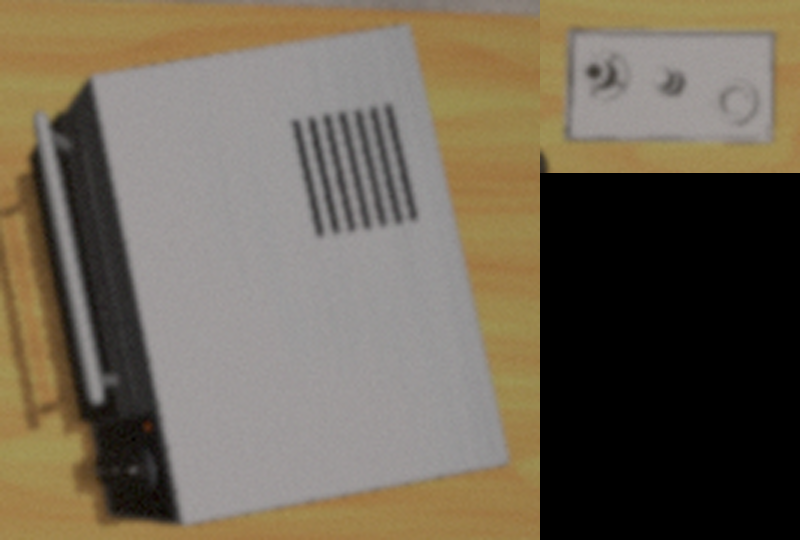

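```bash
cat >> h.py <<'E'
def status(): 
    o=get_obs(); return o, np.array(o['position']), R.from_quat(o['ee_rot'])
def need(P):
    "shift in tool axes, units of 25mm, to bring TCP to P"
    o,p,r=status(); return np.round(r.inv().apply(np.array(P)-p)/.025,2)
E
python3 - <<'E'
from h import *
i=camera_info('top')
C=[onz(i,p,.268)[:2] for p in [(341,90.7),(446.7,73.3),(479.3,219.3),(371,239.7)]]
L=np.array([[-.15,.21],[.16,.21],[.16,-.21],[-.15,-.21]])
B=[onz(i,p,.265)[:2] for p in [(323.7,103.3),(341.7,199)]]
LB=np.array([[-.203,.177],[-.203,-.083]])
S=np.vstack([L,LB]);D=np.vstack([C,B])
s0,d0=S.mean(0),D.mean(0); H=(S-s0).T@(D-d0); th=np.arctan2(H[0,1]-H[1,0],H[0,0]+H[1,1])
Rm=np.array([[np.cos(th),-np.sin(th)],[np.sin(th),np.cos(th)]])
t=d0-Rm@s0
print('yaw',np.degrees(th),t); print(np.round((S@Rm.T+t-D)*1e3,1))
print('bar',np.round(B,3), Rm@[-.203,.047]+t)
for z,p in((.054,(149,189.6)),(.013,(153.5,191.3)),(.01,(153.5,191.3))): print(onz(i,p,z))
h=Rm@[-.158,.047]+t; bar=Rm@[-.203,.047]+t
print('hinge',h,'turn about tool z deg', np.degrees(np.arctan2(.384,.923))-(np.degrees(th)+90))
print(need([*bar,.40]))
E
```

```text
yaw -78.80880465752557 [ 0.58567511 -0.34659102]
[[ 2.7  2.4]
 [ 1.6 -1. ]
 [-2.4 -3.1]
 [-2.6  1.4]
 [-3.7  0.6]
 [ 4.4 -0.2]]
bar [[ 0.724 -0.114]
 [ 0.46  -0.163]] [ 0.59238244 -0.13832914]
[0.49224753 0.41075404 0.054     ]
[0.49039591 0.40637052 0.013     ]
[0.49064121 0.40713729 0.01      ]
hinge [ 0.6011162  -0.18247346] turn about tool z deg 11.397808539252864
[ 19.76 -10.79  -6.76]
```

Request:
{"api": "move_arm", "payload": {
  "moves": [
    [[0,0,-1],[0,0,0],0.5],
    [[0,0,-1],[0,0,0],0.5],
    [[1,-0.5,-1],[0,0,0],0.5],
    [[1,-0.5,-1],[0,0,0],0.5],
    [[1,-0.5,-1],[0,0,0],0.5]
  ]
}}

```text
clock: 0.72
position: [0.2951, -0.5129, 0.3567]
ee_rot: [0.981, 0.196, -0.0, -0.0]
ft_force: [0.7, 0.2, 1.0]
grip_width: 0.498
```

Request:
{"api": "move_arm", "payload": {
  "moves": [
    [[1,-0.55,-0.8],[0,0,0],0.5],
    [[1,-0.55,-0.8],[0,0,0],0.5],
    [[1,-0.55,0],[0,0,0],0.5],
    [[1,-0.55,0],[0,0,0],0.5],
    [[1,-0.55,0],[0,0,0],0.5]
  ]
}}

```text
clock: 1.35
position: [0.3842, -0.4015, 0.3959]
ee_rot: [0.981, 0.196, -0.0, -0.0]
ft_force: [0.6, 0.2, -0.7]
grip_width: 0.503
```

Request:
{"api": "move_arm", "payload": {
  "moves": [
    [[1,-0.55,0],[0,0,0],0.5],
    [[1,-0.55,0],[0,0,0],0.5],
    [[1,-0.55,0],[0,0,0],0.5],
    [[1,-0.55,0],[0,0,0],0.5],
    [[1,-0.55,0],[0,0,0],0.5]
  ]
}}

```text
clock: 1.98
position: [0.4732, -0.2901, 0.396]
ee_rot: [0.981, 0.196, -0.0, -0.0]
ft_force: [0.4, 0.0, -0.3]
grip_width: 0.498
```

Request:
{"api": "move_arm", "payload": {
  "moves": [
    [[1,-0.55,0],[0,0,0],0.5],
    [[1,-0.55,0],[0,0,0],0.5],
    [[1,-0.55,0],[0,0,0],0.5],
    [[0,0,0],[0,0,5.7],0.5],
    [[0,0,0],[0,0,5.7],0.5]
  ]
}}

```text
clock: 2.6
position: [0.5264, -0.2236, 0.3958]
ee_rot: [0.995, 0.096, -0.0, -0.0]
ft_force: [0.3, -0.3, 0.1]
grip_width: 0.501
```

Run:
```python
from h import *
im,i=shot('wrist','w1.png')
o,p,r=status(); print(o['clock'],p,r.as_matrix().round(3).tolist(),o['grip_width'],i['origin'])
print(need([.5924,-.1383,.40]))
y=np.array([np.cos(np.radians(11.19)),np.sin(np.radians(11.19))])
for s in(-.13,0,.13): print(proj(i,[*(np.array([.5924,-.1383])+s*y),.265]))
```

```text
2.65 [ 0.52623767 -0.22379233  0.39584619] [[0.983, 0.186, -0.001], [0.186, -0.983, 0.0], [-0.001, -0.0, -1.0]] 0.49954247158352577 [ 0.60102699 -0.20995478  0.53847681]
[ 3.24 -2.87 -0.17]
[[169.79804939 236.12430506]]
[[157.65983132  81.86647421]]
[[ 142.05392546 -123.21656095]]
```

View pics/w1.png

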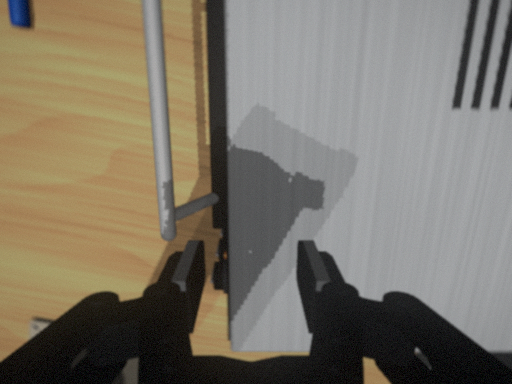

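Request:
{"api": "move_arm", "payload": {
  "moves": [
    [[0.8,-0.72,0],[0,0,0],0.5],
    [[0.8,-0.72,0],[0,0,0],0.5],
    [[0.8,-0.72,0],[0,0,0],0.5],
    [[0.8,-0.72,0],[0,0,0],0.5],
    [[0,0,1],[0,0,0],0.5]
  ]
}}

```text
clock: 3.28
position: [0.5923, -0.1353, 0.3719]
ee_rot: [0.995, 0.1, 0.001, -0.0]
ft_force: [0.4, 0.0, -0.4]
grip_width: 0.503
```

Request:
{"api": "move_arm", "payload": {
  "moves": [
    [[0,0,1],[0,0,0],0.5],
    [[0,0,1],[0,0,0],0.5],
    [[0,0,1],[0,0,0],0.5],
    [[0,0,1],[0,0,0],0.5],
    [[0,0,0.9],[0,0,0],0.5]
  ]
}}

```text
clock: 3.9
position: [0.5904, -0.1379, 0.2476]
ee_rot: [0.995, 0.098, -0.0, -0.0]
ft_force: [0.5, -0.1, 0.4]
grip_width: 0.499
```

Request:
{"api": "move_arm", "payload": {
  "moves": [
    [[0,0,0],[0,0,0],0],
    [[0,0,0],[0,0,0],0],
    [[0,0,0],[0,0,0],0],
    [[0,0,0],[0,0,0],0]
  ],
  "squeeze": 40
}}

```text
clock: 4.4
position: [0.5905, -0.1371, 0.2491]
ee_rot: [0.995, 0.098, -0.0, -0.0]
ft_force: [-4.0, 3.6, -3.1]
grip_width: 0.146
```

Run:
```python
from h import *
o,p,r=status(); print(o['clock'],p,o['grip_width'],o['ft_force'])
print(need([.5924,-.1383,.246]))
def f(t): return np.array([.045*np.cos(t)+.205*np.sin(t),.205*np.cos(t)-.045*np.sin(t)])
a=np.radians(np.linspace(0,82,18))
F=np.array([f(t) for t in a]); print(np.degrees(a).round(1)); print((np.diff(F,axis=0)/.025).round(2).tolist())
print(F[-1])
```

```text
4.4 [ 0.59047189 -0.13708838  0.24913928] 0.14632261256275375 [-4.01817695  3.60818597 -3.11211148]
[0.07 0.06 0.13]
[ 0.   4.8  9.6 14.5 19.3 24.1 28.9 33.8 38.6 43.4 48.2 53.1 57.9 62.7
 67.5 72.4 77.2 82. ]
[[0.68, -0.18], [0.67, -0.24], [0.64, -0.29], [0.62, -0.35], [0.59, -0.4], [0.55, -0.44], [0.51, -0.49], [0.47, -0.53], [0.42, -0.57], [0.37, -0.6], [0.32, -0.63], [0.27, -0.65], [0.21, -0.67], [0.15, -0.69], [0.09, -0.7], [0.04, -0.71], [-0.02, -0.71]]
[ 0.20926774 -0.01603158]
```

Request:
{"api": "move_arm", "payload": {
  "moves": [
    [[0,-0.68,0.18],[0,0,0],0],
    [[0,-0.67,0.24],[0,0,0],0],
    [[0,-0.64,0.29],[0,0,0],0],
    [[0,-0.62,0.35],[0,0,0],0],
    [[0,-0.59,0.4],[0,0,0],0]
  ]
}}

```text
clock: 5.03
position: [0.5755, -0.059, 0.2129]
ee_rot: [0.995, 0.097, 0.001, 0.001]
ft_force: [-0.9, -2.3, 2.0]
grip_width: 0.146
```

Run:
```python
from h import *
o,p,r=status(); print(o['clock'],p,o['grip_width'],o['ft_force'])
print((p[:2]-[.5911,-.1382])@[-np.sin(np.radians(11.19)),np.cos(np.radians(11.19))], p[2]-.246)
t=np.radians(24.1);print(.045*np.cos(t)+.205*np.sin(t)-.045,.205*np.cos(t)-.045*np.sin(t)-.205)
```

```text
5.025 [ 0.57551387 -0.05902852  0.21289837] 0.14614526809716305 [-0.93193532 -2.25582701  2.01378152]
0.08069104304411187 -0.03310162646033482
0.07978528235367083 -0.036243864384388536
```

Forces are low and the door follows; continue.

Request:
{"api": "move_arm", "payload": {
  "moves": [
    [[0,-0.55,0.44],[0,0,0],0],
    [[0,-0.51,0.49],[0,0,0],0],
    [[0,-0.47,0.53],[0,0,0],0],
    [[0,-0.42,0.57],[0,0,0],0],
    [[0,-0.37,0.6],[0,0,0],0]
  ]
}}

```text
clock: 5.65
position: [0.5641, -0.0017, 0.1455]
ee_rot: [0.995, 0.097, 0.0, -0.0]
ft_force: [2.1, -1.4, 0.9]
grip_width: 0.152
```

Request:
{"api": "move_arm", "payload": {
  "moves": [
    [[0,-0.32,0.63],[0,0,0],0],
    [[0,-0.27,0.65],[0,0,0],0],
    [[0,-0.21,0.67],[0,0,0],0],
    [[0,-0.15,0.69],[0,0,0],0]
  ]
}}

```text
clock: 6.15
position: [0.5595, 0.0215, 0.0794]
ee_rot: [0.995, 0.097, 0.0, -0.0]
ft_force: [1.4, 0.4, 0.9]
grip_width: 0.142
```

Request:
{"api": "move_arm", "payload": {
  "moves": [
    [[0,-0.09,0.7],[0,0,0],0],
    [[0,-0.04,0.5],[0,0,0],0],
    [[0,0,0.35],[0,0,0],0],
    [[0,0,0],[0,0,0],0]
  ]
}}

```text
clock: 6.65
position: [0.5587, 0.0251, 0.0409]
ee_rot: [0.995, 0.098, -0.0, -0.001]
ft_force: [0.8, 7.2, 1.6]
grip_width: 0.148
```

Run:
```python
from h import *
o,p,r=status(); print(o['clock'],p,o['grip_width'],o['ft_force'])
e=np.array([-np.sin(np.radians(11.19)),np.cos(np.radians(11.19))])
print((p[:2]-[.5911,-.1382])@e+.045, p[2]-.246+.205)
h=np.array([.6011,-.1825]); print('down bar target TCP',h+e*.210,.032, need([*(h+e*.21),.032]))
```

```text
6.65 [0.55873125 0.02514319 0.04092843] 0.14781277944310342 [0.80031801 7.17496978 1.56979014]
0.2115194620875543 -7.157158989160028e-05
down bar target TCP [0.56034674 0.0235077 ] 0.032 [0.05 0.08 0.36]
```

Request:
{"api": "move_arm", "payload": {
  "moves": [
    [[0,0,0.15],[0,0,0],0],
    [[0,0,0.15],[0,0,0],0],
    [[0,0,0.1],[0,0,0],0]
  ]
}}

```text
clock: 7.02
position: [0.5588, 0.0251, 0.0314]
ee_rot: [0.995, 0.098, 0.0, -0.001]
ft_force: [-0.5, 4.7, 1.4]
grip_width: 0.149
```

Request:
{"api": "move_arm", "payload": {
  "moves": [
    [[0,0,0],[0,0,0],0.6],
    [[0,0,0],[0,0,0],0.6],
    [[0,0,-1],[0,0,0],0.6],
    [[0,0,-1],[0,0,0],0.6],
    [[0,0,-1],[0,0,0],0.6]
  ]
}}

```text
clock: 7.65
position: [0.5587, 0.0234, 0.1075]
ee_rot: [0.995, 0.097, -0.0, 0.0]
ft_force: [-0.3, 0.1, 0.3]
grip_width: 0.602
```

Request:
{"api": "move_arm", "payload": {
  "moves": [
    [[0,0,-1],[0,0,0],0.6],
    [[0,0,-1],[0,0,0],0.6],
    [[-0.15,-1,-1],[0,0,0],0.6],
    [[-0.15,-1,-1],[0,0,0],0.6],
    [[-0.15,-1,0],[0,0,0],0.6]
  ]
}}

```text
clock: 8.28
position: [0.534, 0.0959, 0.2089]
ee_rot: [0.995, 0.097, 0.002, 0.0]
ft_force: [0.1, -0.9, -1.2]
grip_width: 0.598
```

Request:
{"api": "move_arm", "payload": {
  "moves": [
    [[-0.15,-1,0],[0,0,0],0.6],
    [[-0.15,-1,0],[0,0,0],0.6],
    [[-0.15,-1,0],[0,0,0],0.6],
    [[-0.15,-1,0],[0,0,0],0.6],
    [[-0.15,-1,0],[0,0,0],0.6]
  ]
}}

```text
clock: 8.9
position: [0.4906, 0.2145, 0.2068]
ee_rot: [0.995, 0.097, 0.0, 0.0]
ft_force: [0.1, -0.3, -0.6]
grip_width: 0.601
```

Request:
{"api": "move_arm", "payload": {
  "moves": [
    [[-0.15,-1,0],[0,0,0],0.6],
    [[-0.15,-1,0],[0,0,0],0.6],
    [[-0.15,-1,0],[0,0,0],0.6],
    [[-0.15,-1,0],[0,0,0],0.6],
    [[-0.15,-1,0],[0,0,0],0.6]
  ]
}}

```text
clock: 9.52
position: [0.4481, 0.3336, 0.2067]
ee_rot: [0.995, 0.097, 0.0, 0.0]
ft_force: [0.3, 0.6, -0.4]
grip_width: 0.602
```

Request:
{"api": "move_arm", "payload": {
  "moves": [
    [[-0.15,-1,0],[0,0,0],0.6],
    [[-0.15,-1,0],[0,0,0],0.6],
    [[-0.15,-1,0],[0,0,0],0.6],
    [[0,0,0],[0,0,0],0.6]
  ]
}}

```text
clock: 10.02
position: [0.4214, 0.4062, 0.2066]
ee_rot: [0.995, 0.099, -0.0, -0.0]
ft_force: [0.5, -0.6, 1.8]
grip_width: 0.602
```

Run:
```python
from h import *
im,i=shot('wrist','w2.png'); a,_=shot('top','top2.png'); b,_=shot('scene','scene2.png')
c=np.zeros((552,800,3),np.uint8); c[:384,:512]=im; c[:240,512:]=cv2.resize(a[60:260,270:510],(288,240)); c[240:540,512:]=cv2.resize(b[100:300,0:192],(288,300))
cv2.imwrite('pics/c2.png',c[:,:,::-1])
o,p,r=status(); print(o['clock'],p,o['grip_width'],o['ft_force'])
print(proj(i,[.4922,.4095,.054]),proj(i,[.4922,.4095,.013]))
```

```text
10.175 [0.4233195  0.40370709 0.20661501] 0.5996292577168785 [ 0.16804826 -0.79339054  0.10420329]
[[262.2084823   96.26592777]] [[260.81393294  95.38922774]]
```

View pics/c2.png

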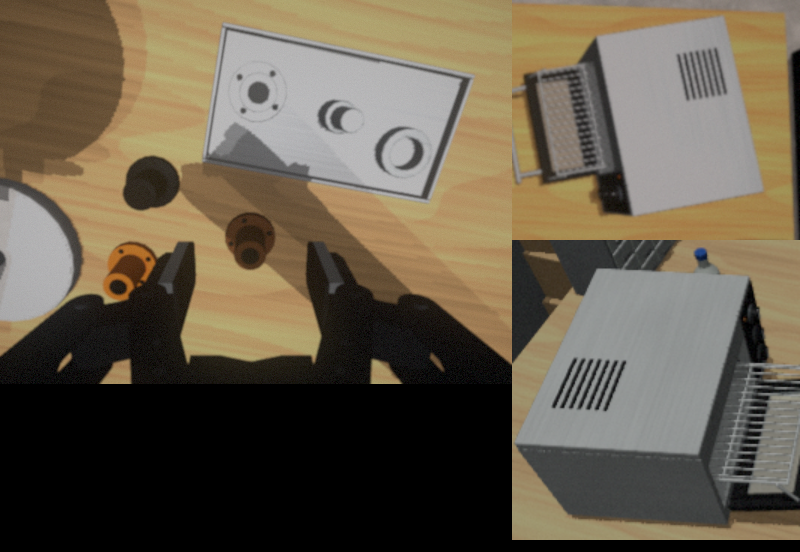

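Run:
```python
from h import *
i=camera_info('wrist'); P=onz(i,(259,93),.054); print(P, onz(i,(257.5,91.5),.013))
print(need([*P[:2],.020]))
```

```text
[0.49629329 0.40975448 0.054     ] [0.49715543 0.41035173 0.013     ]
[2.91 0.32 7.47]
```

Request:
{"api": "move_arm", "payload": {
  "moves": [
    [[1,0.1,1],[0,0,0],0.6],
    [[1,0.1,1],[0,0,0],0.6],
    [[0.92,0.11,1],[0,0,0],0.6],
    [[0,0,1],[0,0,0],0.6],
    [[0,0,0],[0,0,0],0.6]
  ]
}}

```text
clock: 10.8
position: [0.4956, 0.4092, 0.1048]
ee_rot: [0.995, 0.096, -0.001, 0.001]
ft_force: [0.2, 0.1, 0.6]
grip_width: 0.604
```

Run:
```python
from h import *
o,p,r=status(); print(p,need([.4966,.410,.021]),r.as_euler('xyz',degrees=True))
```

```text
[0.49564602 0.40920809 0.10482054] [ 0.05 -0.03  3.35] [179.86701361   0.18004878  11.06837419]
```

Request:
{"api": "move_arm", "payload": {
  "moves": [
    [[0.05,0,1],[0,0,0],0.6],
    [[0,0,1],[0,0,0],0.6],
    [[0,0,0.85],[0,0,0],0.6],
    [[0,0,0.5],[0,0,0],0.6],
    [[0,0,0],[0,0,0],0.6]
  ]
}}

```text
clock: 11.42
position: [0.4967, 0.4113, 0.0226]
ee_rot: [0.995, 0.097, -0.0, 0.0]
ft_force: [0.1, 0.7, 0.5]
grip_width: 0.602
```

Request:
{"api": "move_arm", "payload": {
  "moves": [
    [[0,0,0],[0,0,0],0],
    [[0,0,0],[0,0,0],0],
    [[0,0,0],[0,0,0],0],
    [[0,0,0],[0,0,0],0]
  ],
  "squeeze": 60
}}

```text
clock: 11.92
position: [0.4974, 0.4127, 0.0246]
ee_rot: [0.995, 0.097, 0.001, -0.001]
ft_force: [-0.9, 1.1, 6.3]
grip_width: 0.349
```

Request:
{"api": "move_arm", "payload": {
  "moves": [
    [[0,0,-0.5],[0,0,0],0],
    [[0,0,-0.5],[0,0,0],0],
    [[0,0,0],[0,0,0],0],
    [[0,0,0],[0,0,0],0]
  ]
}}

```text
clock: 12.42
position: [0.4968, 0.4113, 0.0478]
ee_rot: [0.995, 0.097, -0.0, 0.0]
ft_force: [0.5, -0.6, -3.9]
grip_width: 0.349
```

Run:
```python
from h import *
th=np.radians(-78.81); Rm=np.array([[np.cos(th),-np.sin(th)],[np.sin(th),np.cos(th)]])
P=Rm@[-.218,.047]+[.5857,-.3466]; print(P,need([*P,.225]))
```

```text
[ 0.58950072 -0.12362342] [-0.5  21.71 -7.08]
```

Request:
{"api": "move_arm", "payload": {
  "moves": [
    [[0,0,-1],[0,0,0],0],
    [[0,0,-1],[0,0,0],0],
    [[0,0,-1],[0,0,0],0],
    [[0,0,-1],[0,0,0],0],
    [[0,0.5,-1],[0,0,0],0]
  ]
}}

```text
clock: 13.05
position: [0.4984, 0.3999, 0.1732]
ee_rot: [0.995, 0.098, -0.001, -0.0]
ft_force: [0.4, -0.3, -4.3]
grip_width: 0.356
```

Request:
{"api": "move_arm", "payload": {
  "moves": [
    [[0,0.8,-1],[0,0,0],0],
    [[0,1,-1],[0,0,0],0],
    [[0,1,-0.1],[0,0,0],0],
    [[0,1,0],[0,0,0],0],
    [[0,1,0],[0,0,0],0]
  ]
}}

```text
clock: 13.68
position: [0.5224, 0.2806, 0.225]
ee_rot: [0.995, 0.097, -0.0, 0.0]
ft_force: [-0.1, -0.4, -3.5]
grip_width: 0.343
```

Request:
{"api": "move_arm", "payload": {
  "moves": [
    [[0,1,0],[0,0,0],0],
    [[0,1,0],[0,0,0],0],
    [[0,1,0],[0,0,0],0],
    [[0,1,0],[0,0,0],0],
    [[0,1,0],[0,0,0],0]
  ]
}}

```text
clock: 14.3
position: [0.5465, 0.1581, 0.225]
ee_rot: [0.995, 0.097, -0.0, 0.0]
ft_force: [-0.1, 0.1, -3.5]
grip_width: 0.35
```

Request:
{"api": "move_arm", "payload": {
  "moves": [
    [[0,1,0],[0,0,0],0],
    [[0,1,0],[0,0,0],0],
    [[-0.1,1,0],[0,0,0],0],
    [[-0.1,1,0],[0,0,0],0],
    [[-0.1,1,0],[0,0,0],0]
  ]
}}

```text
clock: 14.92
position: [0.5632, 0.0341, 0.225]
ee_rot: [0.995, 0.097, -0.001, 0.0]
ft_force: [0.1, -0.0, -4.5]
grip_width: 0.346
```

Request:
{"api": "move_arm", "payload": {
  "moves": [
    [[-0.1,1,0],[0,0,0],0],
    [[-0.1,1,0],[0,0,0],0],
    [[0,0.7,0],[0,0,0],0],
    [[0,0.5,0],[0,0,0],0],
    [[0,0,0],[0,0,0],0]
  ]
}}

```text
clock: 15.55
position: [0.5742, -0.0451, 0.2253]
ee_rot: [0.995, 0.097, -0.0, -0.0]
ft_force: [0.8, -0.4, -4.6]
grip_width: 0.353
```

Run:
```python
from h import *
o,p,r=status(); print(o['clock'],p,o['grip_width'],o['ft_force'],need([.5895,-.1236,.1636]),r.as_euler('xyz',degrees=True))
im,i=shot('wrist','w3.png'); a,_=shot('top','top3.png'); b,_=shot('scene','scene3.png')
c=np.zeros((552,800,3),np.uint8); c[:384,:512]=im; c[:240,512:]=cv2.resize(a[60:260,270:510],(288,240)); c[240:540,512:]=cv2.resize(b[100:280,70:244],(288,300))
cv2.imwrite('pics/c3.png',c[:,:,::-1])
```

```text
15.55 [ 0.57422501 -0.04513068  0.22530584] 0.3529632610383057 [ 0.79379103 -0.38613071 -4.57049638] [-0.    3.2   2.47] [-1.79994077e+02  2.07434965e-02  1.11048282e+01]
```

View pics/c3.png

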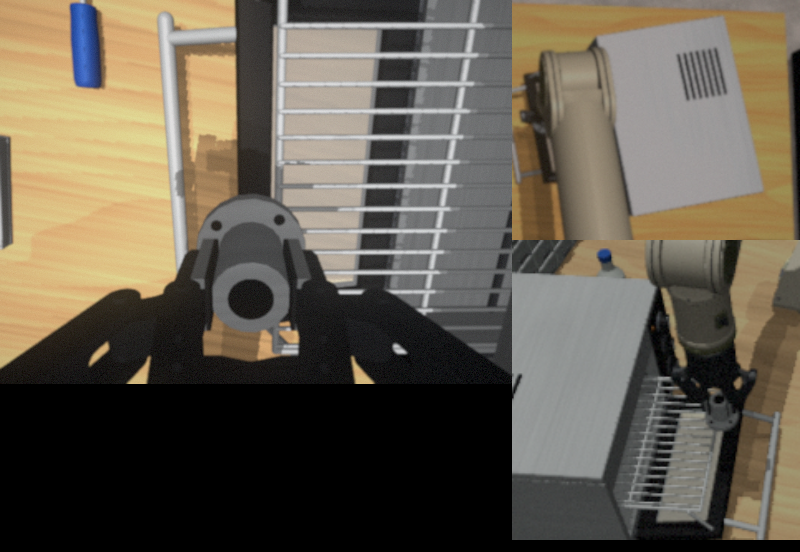

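Run:
```python
from h import *
th=np.radians(-78.81); Rm=np.array([[np.cos(th),-np.sin(th)],[np.sin(th),np.cos(th)]])
i=camera_info('wrist')
for p in [(281,30),(277,140),(276,210)]:
    P=onz(i,p,.143); print(P, Rm.T@(P[:2]-[.5857,-.3466]))
```

```text
[ 0.68628566 -0.04075948  0.143     ] [-0.28050623  0.1580258 ]
[ 0.62024951 -0.05301325  0.143     ] [-0.2813006   0.09086706]
[ 0.57155836 -0.06318597  0.143     ] [-0.28077043  0.04112742]
```

Request:
{"api": "move_arm", "payload": {
  "moves": [
    [[0,1,0],[0,0,0],0],
    [[0,1,0],[0,0,0],0],
    [[0,0.7,0],[0,0,0],0],
    [[0,0.5,0],[0,0,0],0],
    [[0,0,0],[0,0,0],0]
  ]
}}

```text
clock: 16.32
position: [0.5897, -0.1235, 0.2254]
ee_rot: [0.995, 0.097, -0.0, -0.0]
ft_force: [0.2, 0.0, -3.8]
grip_width: 0.345
```

Request:
{"api": "move_arm", "payload": {
  "moves": [
    [[0,0,0.8],[0,0,0],0],
    [[0,0,0.8],[0,0,0],0],
    [[0,0,0.4],[0,0,0],0],
    [[0,0,0],[0,0,0],0]
  ]
}}

```text
clock: 16.82
position: [0.5894, -0.1224, 0.1752]
ee_rot: [0.995, 0.098, -0.0, -0.0]
ft_force: [-0.2, 0.3, -3.0]
grip_width: 0.349
```

Run:
```python
from h import *
o,p,r=status(); print(o['clock'],p,o['ft_force'],need([.5895,-.1236,.1636]))
```

```text
16.825 [ 0.58937592 -0.12237417  0.1751875 ] [-0.21324089  0.3226227  -2.97076608] [-0.    0.05  0.46]
```

Rack edge agrees within 3 mm (-0.281 against -0.278). Lower slowly to contact.

Request:
{"api": "move_arm", "payload": {
  "moves": [
    [[0,0,0.2],[0,0,0],0],
    [[0,0,0.14],[0,0,0],0],
    [[0,0,0.08],[0,0,0],0],
    [[0,0,0],[0,0,0],0]
  ]
}}

```text
clock: 17.32
position: [0.5896, -0.123, 0.165]
ee_rot: [0.995, 0.097, -0.0, -0.0]
ft_force: [0.2, -1.0, -3.9]
grip_width: 0.351
```

Request:
{"api": "move_arm", "payload": {
  "moves": [
    [[0,0,0.06],[0,0,0],0],
    [[0,0,0.04],[0,0,0],0],
    [[0,0,0],[0,0,0],0]
  ]
}}

```text
clock: 17.7
position: [0.5899, -0.1231, 0.1635]
ee_rot: [0.995, 0.097, 0.0, 0.0]
ft_force: [-3.5, 1.1, 5.2]
grip_width: 0.347
```

Request:
{"api": "move_arm", "payload": {
  "moves": [
    [[0,0,0.04],[0,0,0],0],
    [[0,0,0.04],[0,0,0],0],
    [[0,0,0],[0,0,0],0]
  ]
}}

```text
clock: 18.08
position: [0.5899, -0.1233, 0.1634]
ee_rot: [0.995, 0.097, 0.001, 0.001]
ft_force: [-11.1, 0.2, 20.2]
grip_width: 0.345
```

Request:
{"api": "move_arm", "payload": {
  "moves": [
    [[0,0,-0.05],[0,0,0],0],
    [[0,0,-0.02],[0,0,0],0],
    [[0,0,0],[0,0,0],0.42],
    [[0,0,0],[0,0,0],0.6],
    [[0,0,0],[0,0,0],0.6]
  ]
}}

```text
clock: 18.7
position: [0.5898, -0.1209, 0.1623]
ee_rot: [0.995, 0.098, 0.0, -0.001]
ft_force: [-3.7, 7.5, 2.5]
grip_width: 0.601
```

Request:
{"api": "move_arm", "payload": {
  "moves": [
    [[0,0,-0.5],[0,0,0],0.6],
    [[0,0,-0.8],[0,0,0],0.6],
    [[0,0,-1],[0,0,0],0.6],
    [[0,0,-1],[0,0,0],0.6],
    [[0,0,0],[0,0,0],0.6]
  ]
}}

```text
clock: 19.32
position: [0.5909, -0.1236, 0.247]
ee_rot: [0.995, 0.097, 0.002, 0.001]
ft_force: [0.2, -0.0, -0.0]
grip_width: 0.6
```

Request:
{"api": "move_arm", "payload": {
  "moves": [
    [[0,-1,0],[0,0,0],0.6],
    [[0,-1,0],[0,0,0],0.6],
    [[0,-1,0],[0,0,0],0.6],
    [[0,-1,0],[0,0,0],0.6],
    [[0,-1,0],[0,0,0],0.6]
  ]
}}

```text
clock: 19.95
position: [0.5651, -0.0, 0.2438]
ee_rot: [0.995, 0.097, -0.0, 0.0]
ft_force: [0.2, -0.2, -0.2]
grip_width: 0.602
```

Run:
```python
from h import *
o,p,r=status(); h=np.array([.6011,-.1825]);e=np.array([-np.sin(np.radians(11.19)),np.cos(np.radians(11.19))])
print(o['clock'],p,o['grip_width'],o['ft_force'],need([*(h+e*.21),.032]))
im,i=shot('wrist','w4.png'); a,_=shot('top','top4.png'); b,_=shot('scene','scene4.png')
c=np.zeros((552,800,3),np.uint8); c[:384,:512]=im; c[:240,512:]=cv2.resize(a[60:260,270:510],(288,240)); c[240:540,512:]=cv2.resize(b[100:280,70:244],(288,300))
cv2.imwrite('pics/c4.png',c[:,:,::-1])
for s in(.1,.13): print(proj(i,[*(h+e*.21+s*np.array([e[1],-e[0]])),.051]))
```

```text
19.95 [ 5.65101139e-01 -4.54619055e-05  2.43797474e-01] 0.6021785876611415 [ 0.22971563 -0.16930717 -0.24530626] [ 0.   -0.96  8.47]
[[223.80733076  62.12020699]]
[[223.05872196  26.86450176]]
```

View pics/c4.png

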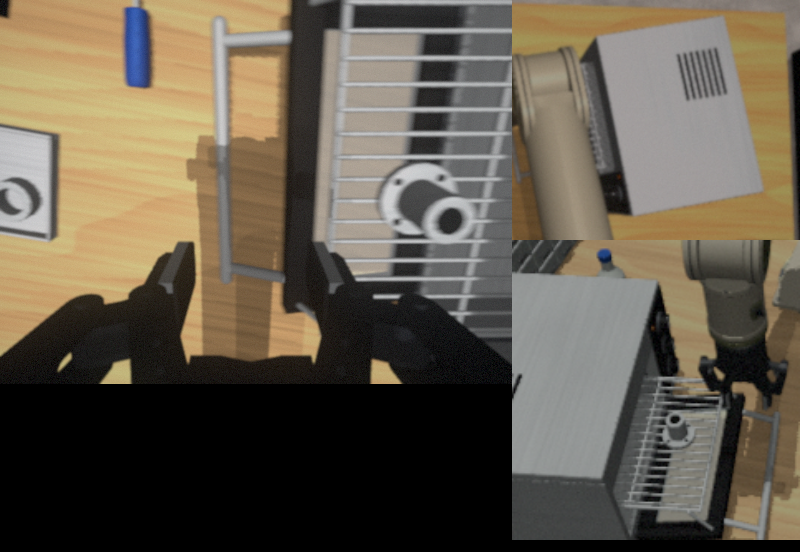

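Request:
{"api": "move_arm", "payload": {
  "moves": [
    [[0,-0.5,0],[0,0,0],0.42],
    [[0,-0.5,0],[0,0,0],0.42],
    [[0,0,1],[0,0,0],0.42],
    [[0,0,1],[0,0,0],0.42],
    [[0,0,1],[0,0,0],0.42]
  ]
}}

```text
clock: 20.72
position: [0.5606, 0.0246, 0.169]
ee_rot: [0.995, 0.097, 0.0, -0.0]
ft_force: [0.5, -0.7, -0.3]
grip_width: 0.422
```

Request:
{"api": "move_arm", "payload": {
  "moves": [
    [[0,0,1],[0,0,0],0.42],
    [[0,0,1],[0,0,0],0.42],
    [[0,0,1],[0,0,0],0.42],
    [[0,0,1],[0,0,0],0.42],
    [[0,0,0.8],[0,0,0],0.42]
  ]
}}

```text
clock: 21.35
position: [0.5604, 0.0244, 0.0487]
ee_rot: [0.995, 0.097, -0.0, -0.0]
ft_force: [0.2, -0.5, -0.2]
grip_width: 0.422
```

Run:
```python
from h import *
o,p,r=status(); h=np.array([.6011,-.1825]);e=np.array([-np.sin(np.radians(11.19)),np.cos(np.radians(11.19))])
print(o['clock'],p,o['grip_width'],o['ft_force'],need([*(h+e*.211),.034]),r.as_euler('xyz',degrees=True))
```

```text
21.35 [0.56037442 0.02443555 0.04874418] 0.4216268328626727 [ 0.17194851 -0.53234071 -0.24220139] [-0.01 -0.    0.59] [-1.79990339e+02  1.97981664e-02  1.11676095e+01]
```

Request:
{"api": "move_arm", "payload": {
  "moves": [
    [[0,0,0.4],[0,0,0],0.42],
    [[0,0,0.25],[0,0,0],0.42],
    [[0,0,0],[0,0,0],0],
    [[0,0,0],[0,0,0],0],
    [[0,0,0],[0,0,0],0]
  ],
  "squeeze": 50
}}

```text
clock: 21.98
position: [0.5606, 0.0254, 0.0341]
ee_rot: [0.995, 0.098, 0.0, -0.001]
ft_force: [-1.4, 4.9, 0.1]
grip_width: 0.142
```

Run:
```python
from h import *
o,p,r=status(); h=np.array([.6011,-.1825]);e=np.array([-np.sin(np.radians(11.19)),np.cos(np.radians(11.19))])
print(o['clock'],p,o['grip_width'],o['ft_force'],(p[:2]-h)@e)
def f(t): return np.array([.045*np.cos(t)+.205*np.sin(t),.205*np.cos(t)-.045*np.sin(t)])
a=np.radians(np.linspace(80,30,16)); F=np.array([f(t) for t in a]); print(np.degrees(a).round(1)); print((np.diff(F,axis=0)/.025).round(2).tolist(),F[-1]-F[0])
```

```text
21.975 [0.56062814 0.02540343 0.03407089] 0.14243718620704948 [-1.39802632  4.8539167   0.1042993 ] 0.21180508305879023
[80.  76.7 73.3 70.  66.7 63.3 60.  56.7 53.3 50.  46.7 43.3 40.  36.7
 33.3 30. ]
[[0.01, 0.49], [-0.02, 0.49], [-0.05, 0.49], [-0.08, 0.48], [-0.11, 0.48], [-0.13, 0.47], [-0.16, 0.46], [-0.19, 0.45], [-0.21, 0.44], [-0.24, 0.43], [-0.26, 0.41], [-0.29, 0.4], [-0.31, 0.38], [-0.33, 0.36], [-0.35, 0.34]] [-0.06822861  0.16375368]
```

Request:
{"api": "move_arm", "payload": {
  "moves": [
    [[0,0,-0.25],[0,0,0],0],
    [[0,0,-0.49],[0,0,0],0],
    [[0,0.02,-0.49],[0,0,0],0],
    [[0,0.05,-0.49],[0,0,0],0],
    [[0,0.08,-0.48],[0,0,0],0]
  ]
}}

```text
clock: 22.6
position: [0.5615, 0.0208, 0.0896]
ee_rot: [0.995, 0.097, 0.0, -0.0]
ft_force: [-0.5, 5.2, -1.8]
grip_width: 0.147
```

Request:
{"api": "move_arm", "payload": {
  "moves": [
    [[0,0.11,-0.48],[0,0,0],0],
    [[0,0.13,-0.47],[0,0,0],0],
    [[0,0.16,-0.46],[0,0,0],0],
    [[0,0.19,-0.45],[0,0,0],0],
    [[0,0.21,-0.44],[0,0,0],0]
  ]
}}

```text
clock: 23.22
position: [0.5655, 0.0004, 0.147]
ee_rot: [0.995, 0.097, 0.0, 0.0]
ft_force: [1.5, 2.8, -0.9]
grip_width: 0.141
```

Request:
{"api": "move_arm", "payload": {
  "moves": [
    [[0,0.24,-0.43],[0,0,0],0],
    [[0,0.26,-0.41],[0,0,0],0],
    [[0,0.29,-0.4],[0,0,0],0],
    [[0,0.31,-0.38],[0,0,0],0],
    [[0,0,0],[0,0,0],0]
  ]
}}

```text
clock: 23.85
position: [0.571, -0.0269, 0.1878]
ee_rot: [0.995, 0.097, 0.001, 0.0]
ft_force: [1.0, 4.7, 2.9]
grip_width: 0.141
```

```bash
cat >> h.py <<'E'
def door():
    o,p,r=status(); h=np.array([.6011,-.1825]);e=np.array([-np.sin(np.radians(11.19)),np.cos(np.radians(11.19))])
    fx=(p[:2]-h)@e-.001; fz=p[2]+.0165-.06   # grip depth 16.5 mm, seen at both grasps
    t=np.degrees(np.arctan2(fx,fz)-np.arctan2(.045,.205))
    print(o['clock'],p,o['grip_width'],o['ft_force'],'door',t,'radius',np.hypot(fx,fz),np.hypot(.045,.205))
    T=np.radians(30); print('to 30:',need([*(h+e*(.001+.045*np.cos(T)+.205*np.sin(T))),.06-.0165+.205*np.cos(T)-.045*np.sin(T)]))
E
python3 -c "
from h import *
door()"
```

```text
23.85 [ 0.57096296 -0.026924    0.18778009] 0.14067867321689603 [1.00930178 4.7275971  2.87444767] door 35.121554193282044 radius 0.21357095241117105 0.20988091861815356
to 30: [-0.02  0.64 -0.43]
```

Request:
{"api": "move_arm", "payload": {
  "moves": [
    [[0,0.3,-0.22],[0,0,0],0],
    [[0,0.3,-0.2],[0,0,0],0],
    [[0,0,0],[0,0,0],0],
    [[0,0,0],[0,0,0],0]
  ]
}}

```text
clock: 24.35
position: [0.5733, -0.0378, 0.1989]
ee_rot: [0.995, 0.099, 0.0, -0.001]
ft_force: [-7.0, 13.1, 15.9]
grip_width: 0.139
```

Run:
```python
from h import *
door()
im,i=shot('wrist','w5.png'); a,ti=shot('top','top5.png'); b,si=shot('scene','scene5.png')
c=np.zeros((552,800,3),np.uint8); c[:384,:512]=im; c[:240,512:]=cv2.resize(a[60:260,270:510],(288,240)); c[240:540,512:]=cv2.resize(b[100:280,70:244],(288,300))
cv2.imwrite('pics/c5.png',c[:,:,::-1])
h=np.array([.6011,-.1825]);e=np.array([-np.sin(np.radians(11.19)),np.cos(np.radians(11.19))]);y=np.array([e[1],-e[0]])
for T in(26,30,34):
    t=np.radians(T); fx,fz=.045*np.cos(t)+.205*np.sin(t),.205*np.cos(t)-.045*np.sin(t)
    Q=[*(h+e*fx+.13*y),.06+fz]; q=proj(si,Q)[0]
    print(T,'wrist',proj(i,Q)[0],'scene crop',512+(q[0]-70)*288/174,240+(q[1]-100)*300/180,'top',proj(ti,Q)[0])
```

```text
24.35 [ 0.57333695 -0.03784657  0.19888657] 0.13895248479775074 [-7.0268119  13.14946667 15.88054315] door 30.892341929549413 radius 0.21341533956032988 0.20988091861815356
to 30: [-0.03  0.19  0.01]
26 wrist [ 307.51625248 -103.49356585] scene crop 700.8184377407326 478.90514961111126 top [291.40335257 113.93188977]
30 wrist [267.34427979 -87.19977678] scene crop 708.7074597405948 482.6489615191879 top [287.20841508 115.53434765]
34 wrist [235.60119479 -72.3837142 ] scene crop 716.1216763743382 486.5813399383178 top [283.29127748 117.14657286]
```

View pics/c5.png

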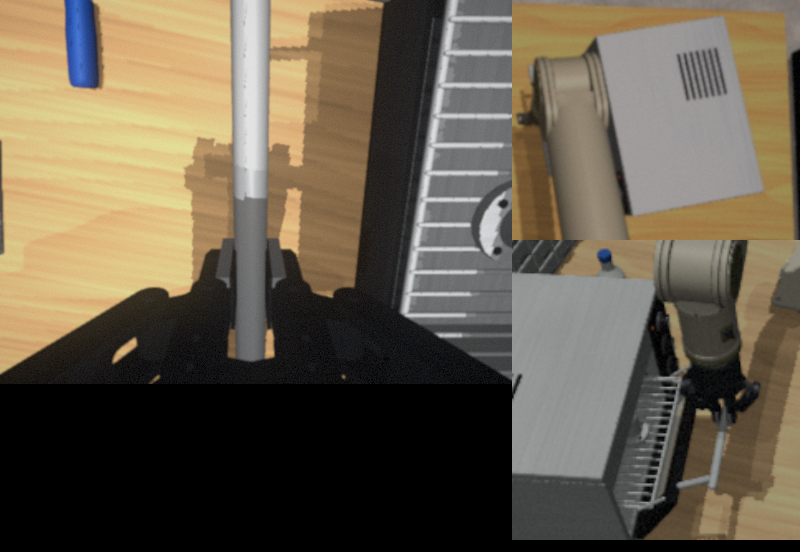

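Run:
```python
from h import *
si=camera_info('scene')
h=np.array([.6011,-.1825]);e=np.array([-np.sin(np.radians(11.19)),np.cos(np.radians(11.19))]);y=np.array([e[1],-e[0]])
out=[]
for f,T in(('scene0.png',0),('scene4.png',80),('scene5.png',30)):
    t=np.radians(T); fx,fz=.045*np.cos(t)+.205*np.sin(t),.205*np.cos(t)-.045*np.sin(t)
    q=proj(si,[*(h+e*fx+.13*y),.06+fz])[0]; im=cv2.imread('pics/'+f); x0,y0=np.round(q).astype(int)-16
    c=cv2.resize(im[y0-16:y0+17,x0:x0+33],(264,264),interpolation=cv2.INTER_CUBIC)
    k=(q-[x0,y0-16]+.5)*8; cv2.drawMarker(c,tuple(np.round(k).astype(int)),(0,0,255),0,14,1); out.append(c); print(f,q,k)
cv2.imwrite('pics/c6.png',np.hstack(out))
q=[]
for T in(28,30,32,34,36):
    t=np.radians(T); fx,fz=.045*np.cos(t)+.205*np.sin(t),.205*np.cos(t)-.045*np.sin(t)
    print(T,proj(si,[*(h+e*fx+.13*y),.06+fz])[0])
```

```text
scene0.png [148.15905072 232.5658441 ] [133.27240574 256.52675277]
scene4.png [219.46003994 277.88824334] [135.68031951 259.10594674]
scene5.png [188.84409026 245.58937691] [130.75272208 256.71501529]
28 [186.49525296 244.4510484 ]
30 [188.84409026 245.58937691]
32 [191.1211636  246.75599616]
34 [193.32351281 247.94880396]
36 [195.44837518 249.16568165]
```

View pics/c6.png

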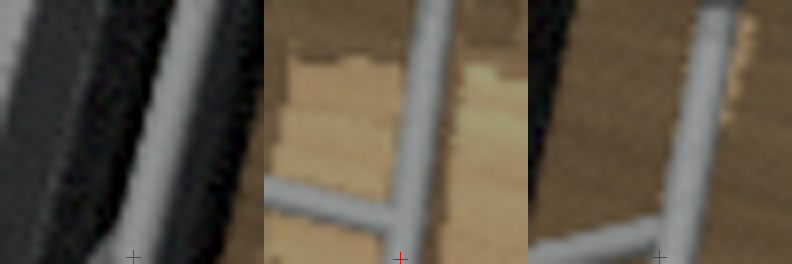

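Request:
{"api": "move_arm", "payload": {
  "moves": [
    [[0,0.05,-0.1],[0,0,0],0],
    [[0,0.05,-0.1],[0,0,0],0],
    [[0,0,0],[0,0,0],0],
    [[0,0,0],[0,0,0],0]
  ]
}}

```text
clock: 25.0
position: [0.5742, -0.0421, 0.2031]
ee_rot: [0.995, 0.098, 0.001, -0.0]
ft_force: [-1.1, 6.8, 8.5]
grip_width: 0.138
```

Run:
```python
from h import *
door()
im,i=shot('scene','scene6.png'); w,wi=shot('wrist','w6.png')
a=cv2.resize(im[210:270,160:220],(480,480),interpolation=cv2.INTER_CUBIC)
k=(np.array([188.84,245.59])-[160,210]+.5)*8; cv2.drawMarker(a,tuple(np.round(k).astype(int)),(255,0,0),0,14,1); print(k)
b=cv2.resize(im[150:270,110:190],(320,480),interpolation=cv2.INTER_CUBIC)
cv2.imwrite('pics/c7.png',np.hstack([a,b])[:,:,::-1])
```

```text
25.0 [ 0.57416118 -0.04211904  0.20310126] 0.1382832710966033 [-1.07423779  6.83066262  8.4733191 ] door 29.267264560275184 radius 0.21358728732340274 0.20988091861815356
to 30: [-0.03  0.02  0.18]
[234.72 288.72]
```

View pics/c7.png

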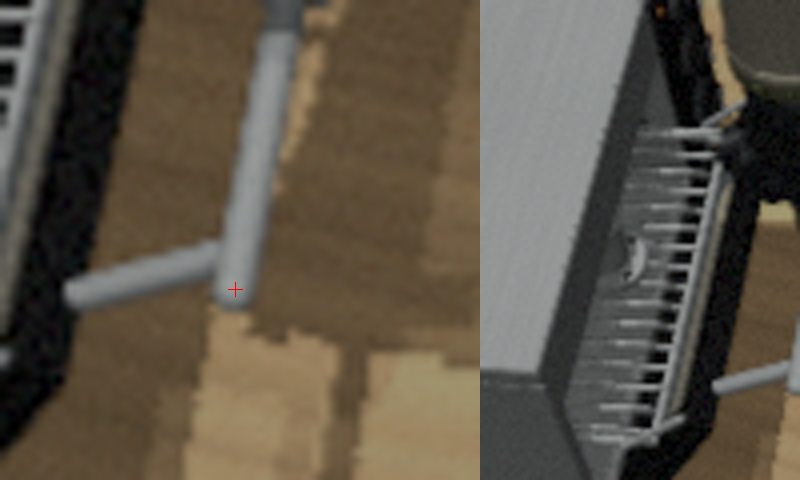

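```bash
python3 -c "
from h import *
door(); print(hand_in())"
```

```text
25.1 [ 0.57415932 -0.04209417  0.20309374] 0.1422671219049311 [-0.39986967  8.1007566   8.43209172] door 29.273566483784368 radius 0.2135981246626654 0.20988091861815356
to 30: [-0.03  0.02  0.18]
the job is handed in; nothing more can be done
None
```

The job is done and handed in at 25.1 s of the 67 s allowed. The door is at about 30° and the gripper is still holding its bar.

- **Door down:** I pulled it to within a few millimetres of the stop and let it sink the rest of the way. In the next pictures the bar was within about 1 mm of its fully-down place, with the rack out.
- **Bush:** I took it from the tray, set it down about 60 mm behind the rack's front edge and let go. The picture right after release showed it standing upright and free. With the door up again, only part of its flange is visible and the hub is hidden. What can be seen looks flat, but I could not check the whole bush there.
- **Final door angle:** The camera puts the bar end on the 30° prediction, about 29.8°. The arm's own position gives 29.3°. That reading also gives a radius about 4 mm too large, probably because the bar slid a little in the pads, so I trusted the camera.
- **Forces:** The hold carries a steady 12 N or so, mostly along the door's radius. The highest reading I saw was about 23 N, when the bush touched the rack. I did not aim for or notice contact with any other parts or tools.

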